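# Hang a wafer hoop on the J-hook

### The job

Put the big black wafer hoop away on the high J-hook. It lies flat, so first lean it on the sloping rest, seated against both pegs, and let go; then take it again by its free upper rim, hook the rim over the J-hook so that it hangs there still, and let go. Do not push the hook down in its stand, and leave the other things on the bench where they are.

Things in the scene. Friction and masses are not known exactly. Their poses are not given: they have to be found in the camera images.
- hoop_center (a point): Big black plastic wafer hoop, a plain flat ring: outer diameter 170 mm, inner 146 mm (rim 12 mm wide), 8 mm thick, about 70 g. The point is the centre of the hole, half-way up the thickness; z is the hoop's axis. It starts flat on the three-armed chuck, underside 30 mm above the table, centred to within 5 mm. (A smaller black ring, 90 mm across, is a bystander.)
- chuck: Low fixed three-armed chuck carrying the hoop: base disc 100 mm across and 8 mm high, hub 48 mm across, three level arms 14 mm wide, top 30 mm high, reaching 86 mm from the axis. Origin on the table on the axis; one arm along its own +x, the others 120 degrees to each side. Between the arms it is free under the rim down to the table.
- rest: Fixed sloping rest: aluminium plate 170 mm wide, 50 degrees from the horizontal, rising towards its own +x (low edge on the hook stand's side), on a base 130 x 150 mm. Two white pegs near the low edge (10 mm across, 20 mm proud of the plate, 89 mm apart) carry and centre the hoop's rim. Origin on the table under the middle of the base; z up.
- rest_center (a point): The hoop's centre when it lies flat on the sloping plate against both pegs: (-3.4, 0, 97.7) mm in the rest's frame. Axes as the rest's (z vertical). The plate ends 15 mm up the slope from this point, so the top 70 mm of a seated hoop stand free, in front and behind.
- hook_seat (a point): Seat of the J-hook: half-way between the tops of the two parallel 6 mm steel rods (centres 26 mm apart) that make its level arm; the hoop hangs across both. The arm points along this point's own -x (roughly towards the rest); the rods' ends turn up 22 mm above the seat, their inner faces 31 mm in front of the point; a stop block 9 mm high begins 28 mm behind it. z up. Height 250 to 290 mm.
- stand: Fixed stand of the J-hook: base 120 x 120 x 12 mm, origin under its middle, right below the hook's seat; same axes. Its 22 mm tube stands 35 mm behind (+x). The hook's 14 mm post slides up and down in the tube and is held only by friction (about 15 N): pressing harder on the hook pushes it down. Nothing of it is higher than the hook.
- small_ring: Bystander: black ring 90 mm across, 10 mm high, flat on the table. Origin at the centre of its underside.
- dish: Bystander: glass dish 90 mm across, 16 mm high. Origin at the centre of its underside.
- jar: Bystander: amber jar 56 mm across, 60 mm high. Origin at the centre of its underside.
- driver: Bystander: screwdriver 170 mm long, lying flat. Origin at the centre of its underside.
- objective: Bystander: steel microscope objective standing, 34 mm across, 46 mm high. Origin at the centre of its underside.
- tray: Bystander: divided white tray 110 x 150 mm, 35 mm high. Origin at the centre of its underside.
- weight: Bystander: brass cylinder 44 mm across, 30 mm high. Origin at the centre of its underside.
There are look-alikes about, which are no part of the job. What is shaped like the rest but green or red is not meant.

How it is judged:
On the way:
1. the hoop leans on the sloping rest against both pegs (centre within 12 mm of its place, leaning 41 to 59 degrees), let go (distance between hoop_center and rest_center below 0.012 m and angle between hoop_center's own z axis and vertical between 0.72 and 1.03 rad and contact force between hoop and rest above 0.2 N and contact force between hoop and the fingers below 0.05 N and linear speed of hoop below 0.03 m/s), for 0.3 s.
At the end, for the whole second after the job is handed in: The hoop hangs on the hook's arm between the tip and the post: its centre is 55 to 85 mm below the seat, within 30 mm of it to either side and 32 mm along the arm, its axis within 0.4 rad of the arm's direction; it touches the hook, is let go and is at rest (below 0.05 m/s and 0.6 rad/s) (z of hoop_center in the frame of hook_seat between -0.085 and -0.055 m and x of hoop_center in the frame of hook_seat between -0.032 and 0.03 m and y of hoop_center in the frame of hook_seat between -0.03 and 0.03 m and angle between the z axis of hoop_center and the x axis of hook_seat, either way round below 0.4 rad and contact force between hoop and hook above 0.2 N and contact force between hoop and the fingers below 0.05 N and linear speed of hoop below 0.05 m/s and angular speed of hoop below 0.6 rad/s).
It fails at once if the hook is pushed along its tube or knocked (moved over 8 mm) (distance of hook_seat from where it was at the start of the episode above 0.008 m).
It fails at once if another thing on the bench is moved over 30 mm (distance of any of small_ring, dish, jar, driver, objective, tray, weight from where it was at the start of the episode above 0.03 m).
It also fails if it takes over 72 s, if anything falls off the work surface, if the arm or the gripper's body presses on something with over 40 N, if the wrist force passes 120 N, or if a joint passes its speed limit or range.

### The arm

A 6-joint arm with a two-finger parallel gripper is mounted at the origin on the work surface. World frame = base frame: x ahead of the robot, y to its left, z up, the work surface at z = 0. Lengths are in m, angles in rad, forces in N, time in s.
With the tool pointing down it reaches from about 0.375 to 0.9 m from the base axis. Payload 3.1 kg.
Tool frame: the origin (TCP) lies between the finger pads; the fingertips stand 14 mm ahead of it and the grasp point (between the pads) lies 5 mm behind it (robot.finger_overhang is the distance from the TCP to the fingertips, in m); z points along the fingers, y is the line along which they close (so a half turn about z gives the same grasp; the last joint's range is limited). The gripper opens to 87 mm and grips with 3 to 60 N. Pads are 19 mm wide; open, the fingers measure 117 mm over their backs; the gripper's body (75 mm by 190 mm) begins 51 mm behind the grasp point.
Start: joints at [-0.178, 0.527, 1.433, -0, 1.181, -0.178], TCP at [0.625, 0, 0.237] pointing down, gripper open.
Joint ranges: [-3.08, 3.08], [-0.75, 2.2], [0.22, 2.44], [-1.43, 4.57], [0, 2.65], [-2.85, 2.85]. Speed limits (rad/s): [2.79, 2.79, 3.14, 3.14, 3.14, 3.14].

### API

Orientations are given as a unit quaternion [x, y, z, w].
In Python, from rig import monitor, cams, workorder, robot gives the robot as it stands.
- The arm moves only by the tool send_rows, never from a script. Its argument "moves" is one flat list of numbers, 7 for each row, row after row: the opening, from 0 (shut) to 1 (fully open), then the shift along the world's x, y, z in cm, then the turn, a rotation vector about the world's x, y, z in rad. A call has 1 to 5 rows; each row is the pose to reach, as a shift and turn from the pose commanded when the call began; what a row does not reach only later rows make up. A row lasts 1/12 s, in which the tool goes at most 41.7 mm and 7.16 degrees, less where a joint would pass 70% of its speed; a pose out of reach is approached as far as the arm can. A call with a gripper value outside its range is refused whole. The fingers move at their own pace and stop on an object; "grip_force" is the grip in N (left out, the last holds). Time passes only in rows, so rows that repeat a pose let the fingers close. It gives the time, the measured TCP pose, the force, the opening and the grip force at its end, in the units of the state.
- monitor.get_obs(): the state, without advancing time (a new reading comes with each control period).
- cams.camera(name): name is "scene" or "side" or "wrist"; returns a dict with "pixels" (384x512x3 uint8, blue, green, red), "range_z" (384x512 float32, m along the optical axis (not along the pixel's ray), 0 where there is no reading), "fovy" (degrees; the focal length in pixels is half the picture's height over the tangent of half this angle, whatever the lens; pixels are square), "cx", "cy" (the principal point, pixels), "dist_coeffs" ([k1, k2, p1, p2, k3] as OpenCV has them; the pictures are not rectified), "rvec" (rotation vector, rad) and "tvec" (3), from world to camera coordinates, as OpenCV has them; the wrist camera has in their place "hand_eye" (4x4, takes a point from camera to tool coordinates, whose origin is the TCP and whose axes are the flange's). Camera axes: x right, y down, z forward; pixel columns grow to the right and rows downward; lengths in m; the calibration is good to about 2 mm. A picture is of the moment at which its call begins: read the wrist's pose just before it.
- workorder.hand_in(): hands the job in; it is judged then, once.
The state is a dict: "time": time; "q": joint angles; "joint_velocities": joint speeds; "joint_torque": joint torques, N m; "position": TCP position; "tool_rot": TCP orientation; "ft_force": force on the tool from outside, world axes, zero at the start; "moment": the same for the moment, N m; "grip_width": finger opening in m; "grip_force": force on a finger pad.
Only numpy, scipy, OpenCV 4.12 (cv2) and the standard library are available. Lean on these libraries where they do the work, as an engineer would, in place of code of your own. Each camera call takes 0.05 s, during which the arm holds its last target. There are 200 camera calls.

## Working session

There is one attempt and no reset: what is moved stays moved. The work goes in short steps, Python scripts to look and compute and a tool call to move; the robot and the scene stay as the last step left them, time stands still between calls to the robot, and variables do not carry over. Pictures are saved under pics/ and viewed, at most 10 in all, crops included, and the job is handed in when it is done.

Besides the shell and the picture viewer there is one more tool, called after "Emit:" by a JSON object that holds its "api" and its "payload". send_rows: Moves the arm, as the interface text tells. Its arguments: {"type":"object","properties":{"moves":{"type":"array","items":{"type":"number"}},"grip_force":{"type":"number"}},"required":["moves"]}

```bash
mkdir -p pics; cat > h.py <<'E'
import numpy as np, cv2
from scipy.spatial.transform import Rotation as R
from rig import monitor, cams, workorder, robot
def cloud(name):
    o=monitor.get_obs(); c=cams.camera(name); im=c["pixels"]; d=np.array(c["range_z"]); h,w=d.shape
    f=h/2/np.tan(np.radians(c["fovy"])/2); K=np.array([[f,0,c["cx"]],[0,f,c["cy"]],[0,0,1]])
    u,v=np.meshgrid(np.arange(w),np.arange(h)); uv=np.stack([u,v],-1).reshape(-1,1,2).astype(float)
    n=cv2.undistortPoints(uv,K,np.array(c["dist_coeffs"],float)).reshape(h,w,2)
    P=np.dstack([n*d[...,None],d])
    if "hand_eye" in c:
        T=np.array(c["hand_eye"]); P=P@T[:3,:3].T+T[:3,3]
        P=P@R.from_quat(o["tool_rot"]).as_matrix().T+np.array(o["position"])
    else:
        M=R.from_rotvec(np.ravel(c["rvec"])).as_matrix(); P=(P-np.ravel(c["tvec"]))@M
    P[d==0]=np.nan
    return im,P
E
python3 - <<'E'
from h import *
o=monitor.get_obs();print(o["time"],o["position"],o["tool_rot"])
for n in("scene","side"):
    im,P=cloud(n);cv2.imwrite(f"pics/{n}0.png",im);np.savez(f"{n}0.npz",im=im,P=P); print(n,np.isfinite(P).mean())
E
```

```text
0.0 [6.24289105e-01 1.48983749e-04 2.35558505e-01] [ 7.07097437e-01  7.07115259e-01 -6.48393723e-04 -8.96983080e-04]
scene 0.9958699544270834
side 0.9960428873697916
```

View pics/scene0.png

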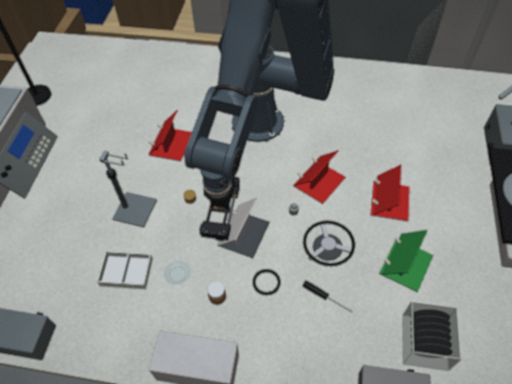

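View pics/side0.png

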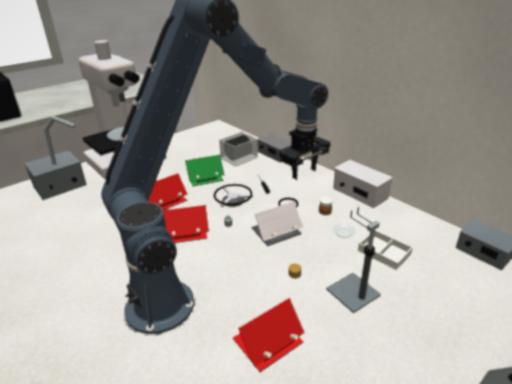

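Scene view: hoop at about (329,243), silver rest at (243,233) partly under the gripper, hook stand base at (135,210) with the hook at (112,158). The side view shows the rest face at (278,222) and the hook at (365,220).

```bash
python3 - <<'E'
from h import *
S=np.load("scene0.npz");D=np.load("side0.npz")
im,P=S["im"],S["P"]
for n,(u,v) in dict(hoop=(329,243),rest=(255,240),stand=(135,212),hook=(112,158),small=(266,282),jar=(217,293),tray=(126,270),weight=(190,196),obj=(294,209),dish=(177,271),driver=(325,295)).items(): print(n,P[v,u].round(3))
def box(im,P,u0,u1,v0,v1): return im[v0:v1,u0:u1].reshape(-1,3).astype(int),P[v0:v1,u0:u1].reshape(-1,3)
# hoop: dark, z 25..50mm
c,p=box(im,P,295,365,210,275); m=(c.max(1)<60)&(p[:,2]>.02)&(p[:,2]<.055); q=p[m]
def circ(q):
    A=np.c_[2*q[:,:2],np.ones(len(q))]; s=np.linalg.lstsq(A,(q[:,:2]**2).sum(1),rcond=None)[0]; return s[:2],np.sqrt(s[2]+s[:2]@s[:2])
print("hoop",circ(q),q[:,2].mean(),len(q))
# chuck arms angles
ctr=circ(q)[0]; r=np.hypot(*(p[:,:2]-ctr).T); m=(r>.035)&(r<.065)&(p[:,2]>.022)&(p[:,2]<.045)
a=np.degrees(np.arctan2(p[m,1]-ctr[1],p[m,0]-ctr[0]));print("arms",np.histogram(a,36,(-180,180))[0])
# rest plate from both
for nm,(i,Q),b in(("scene",(im,P),(215,275,185,260)),("side",(D["im"],D["P"]),(250,305,195,248))):
    c,p=box(i,Q,*b)
    m=(p[:,2]>.03)&(p[:,2]<.16)&(c.min(1)>110); q=p[m]; 
    print(nm,len(q),q.min(0).round(3) if len(q) else 0,q.max(0).round(3) if len(q) else 0)
    if len(q)>20:
        k=np.median(q,0)
        for _ in range(4):
            _,s,V=np.linalg.svd(q-q.mean(0)); n=V[2]*np.sign(V[2][2]); dd=(q-q.mean(0))@n; q=q[abs(dd-np.median(dd))<.004+0*dd]
        print("plane n",n.round(3),"mean",q.mean(0).round(4),np.degrees(np.arccos(n[2])),"az",np.degrees(np.arctan2(n[1],n[0])),len(q))
    m=(p[:,2]>.004)&(p[:,2]<.03)&(c.max(1)<110); q=p[m]
    if len(q)>20: print("base",q.mean(0).round(4),cv2.minAreaRect((q[:,:2]*1000).astype(np.float32)),q[:,2].mean())
for nm,(i,Q),b in(("scene",(im,P),(95,165,145,230)),("side",(D["im"],D["P"]),(325,385,200,312))):
    c,p=box(i,Q,*b)
    m=(p[:,2]>.004)&(p[:,2]<.02)&(c.max(1)<125); q=p[m]; 
    if len(q)>5: print(nm,"standbase",cv2.minAreaRect((q[:,:2]*1000).astype(np.float32)),len(q))
    m=(p[:,2]>.22)&(p[:,2]<.33); q=p[m]; print("hook",len(q),q[np.argsort(q[:,0])][::max(1,len(q)//25)].round(3).tolist())
E
```

```text
hoop [0.525 0.318 0.034]
rest [0.535 0.077 0.008]
stand [ 0.492 -0.348  0.018]
hook [ 0.261 -0.515  0.005]
small [0.676 0.135 0.001]
jar [ 0.76  -0.001  0.059]
tray [ 0.708 -0.313  0.012]
weight [ 0.41  -0.171  0.035]
obj [0.415 0.192 0.041]
dish [ 0.681 -0.153  0.001]
driver [0.703 0.32  0.024]
hoop (array([0.52639668, 0.31617347]), np.float64(0.0783521514077341)) 0.03952654068313106 196
arms [ 1 16 20  1  0  0  0  0  0  0  0  0  3 19 19  0  0  0  0  0  0  0  0  0
  2 27 16  2  0  0  0  0  0  0  0  0]
scene 553 [ 0.423 -0.039  0.031] [0.599 0.063 0.114]
plane n [-0.173 -0.744  0.646] mean [0.5067 0.0202 0.0794] 49.76374587275844 az -103.09391070222767 515
base [0.5296 0.0561 0.0106] ((517.4736938476562, 41.48096466064453), (113.09814453125, 150.0091094970703), 76.31260681152344) 0.010581092402601052
side 1129 [ 0.421 -0.045  0.03 ] [0.601 0.253 0.109]
plane n [-0.159 -0.691  0.705] mean [0.5101 0.0114 0.0691] 45.165732793421206 az -102.92883500067754 592
base [0.5224 0.0189 0.0079] ((580.8740234375, 52.252593994140625), (320.83367919921875, 168.79556274414062), 18.994592666625977) 0
[... 848 characters left out ...]
5.97952270507812), (626.87646484375, 227.3187255859375), 34.58226013183594) 308
hook 286 [[0.453, -0.395, 0.29], [0.456, -0.4, 0.285], [0.457, -0.4, 0.275], [0.459, -0.363, 0.279], [0.461, -0.365, 0.276], [0.463, -0.36, 0.279], [0.464, -0.346, 0.275], [0.465, -0.326, 0.301], [0.466, -0.339, 0.273], [0.466, -0.4, 0.276], [0.467, -0.327, 0.274], [0.467, -0.396, 0.233], [0.468, -0.401, 0.279], [0.469, -0.321, 0.284], [0.47, -0.402, 0.225], [0.47, -0.403, 0.242], [0.471, -0.401, 0.288], [0.474, -0.402, 0.267], [0.476, -0.401, 0.224], [0.48, -0.403, 0.278], [0.484, -0.403, 0.282], [0.487, -0.379, 0.278], [0.488, -0.403, 0.281], [0.49, -0.34, 0.277], [0.492, -0.343, 0.277], [0.493, -0.329, 0.296]]
```

```bash
python3 - <<'E'
from h import *
im,P=cloud("wrist");cv2.imwrite("pics/w0.png",im);np.savez("w0.npz",im=im,P=P)
for v in(20,190,365):print([P[v,u].round(3).tolist() for u in(10,256,500)])
S=np.load("scene0.npz");D=np.load("side0.npz")
big=[cv2.resize(x[v0:v1,u0:u1],None,fx=4,fy=4,interpolation=cv2.INTER_CUBIC) for x,u0,u1,v0,v1 in((S["im"],95,165,145,230),(D["im"],325,385,200,285),(D["im"],245,310,190,275))]
cv2.imwrite("pics/c0.png",np.hstack(big))
E
```

```text
[[0.345, 0.167, 0.001], [0.623, 0.164, 0.001], [0.897, 0.166, 0.001]]
[[0.303, -0.033, -0.0], [0.622, -0.033, 0.001], [0.914, -0.024, 0.029]]
[[0.574, 0.024, 0.335], [0.624, 0.025, 0.335], [0.673, 0.024, 0.335]]
```

View pics/w0.png

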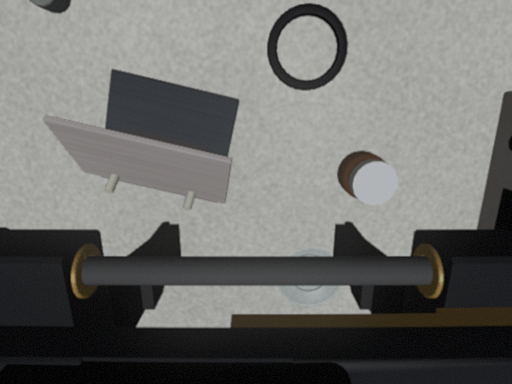

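View pics/c0.png

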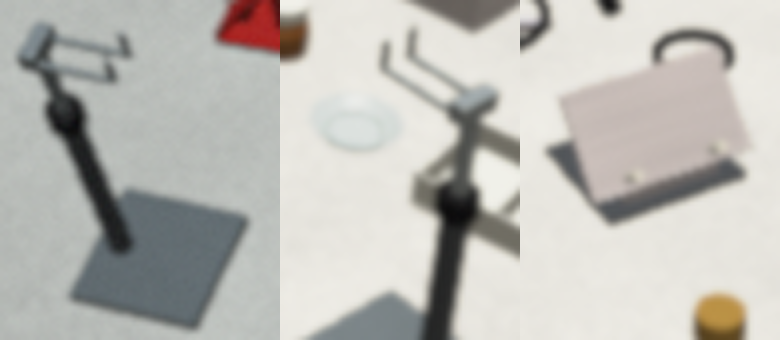

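The wrist view shows the whole plate (corners (45,118), (230,158), (225,202)) and both pegs at (112,183) and (189,200). The crops show the hook with its two rods and upturned ends, and the stand base.

```bash
python3 - <<'E'
from h import *
W=np.load("w0.npz");im,P=W["im"],W["P"]
c=im[60:215,35:245].reshape(-1,3).astype(int);p=P[60:215,35:245].reshape(-1,3)
q=p[(p[:,2]>.03)&(p[:,2]<.14)&(c.min(1)>80)]
for _ in range(5):
    _,s,V=np.linalg.svd(q-q.mean(0),full_matrices=False);n=V[2]*np.sign(V[2][2]);d=(q-q.mean(0))@n;q=q[abs(d)<max(.0025,1.5*d.std())]
az=np.arctan2(-n[1],-n[0]);print("n",n,np.degrees(np.arccos(n[2])),"rest x az",np.degrees(az),len(q))
ex=np.array([np.cos(az),np.sin(az),0]);ey=np.array([-ex[1],ex[0],0])
rr=cv2.minAreaRect((q[:,:2]*1000).astype(np.float32));print("plate rect",rr)
y=q@ey;x=q@ex;print("lat ext",np.percentile(y,[0,.5,50,99.5,100]).round(4))
nn=-np.sin(np.radians(50))*ex+[0,0,np.cos(np.radians(50))];up=np.cos(np.radians(50))*ex+[0,0,np.sin(np.radians(50))]
off=np.median(q@nn); s=q@up; print("slope ext",np.percentile(s,[0,.5,99.5,100]).round(4))
# base: dark low
b=p[(p[:,2]>.002)&(p[:,2]<.03)&(c.max(1)<80)];print("base back x",np.percentile(b@ex,[1,99]),"lat",np.percentile(b@ey,[.5,99.5]),np.median(b[:,2]))
# pegs: off plane >8mm
h=p@nn-off; g=p[(h>.008)&(h<.03)&(c.min(1)>80)&(p[:,2]>.02)&(p[:,2]<.14)]; gy=g@ey; m=gy>np.median(y)
for k in(m,~m):print("peg lat",np.median(gy[k]),"slope",np.median((g@up)[k]),k.sum())
latc=(np.percentile(y,.5)+np.percentile(y,99.5))/2
# origin: plane passes (-0.3,95.1)mm => nn.(o)+nn.(local)=off
loc=np.array([-.0003,.0951]); ox=(off-(-np.sin(np.radians(50))*loc[0]+np.cos(np.radians(50))*loc[1]))/(-np.sin(np.radians(50)))
o=ox*ex+latc*ey;print("origin",o,"rest_center",o-.0034*ex+[0,0,.0977]); print("top slope s should be",(o-.0034*ex+[0,0,.0977])@up+.015)
# hook
for f in("scene0","side0"):
    S=np.load(f+".npz");Q=S["P"].reshape(-1,3);C=S["im"].reshape(-1,3).astype(int)
    b=Q[(Q[:,2]>.006)&(Q[:,2]<.02)&(abs(Q[:,0]-.47)<.1)&(abs(Q[:,1]+.36)<.1)&(C.max(1)<125)]
    print(f,"base",cv2.minAreaRect((b[:,:2]*1000).astype(np.float32)),len(b))
    k=Q[(Q[:,2]>.26)&(Q[:,2]<.32)&(abs(Q[:,0]-.47)<.05)&(abs(Q[:,1]+.36)<.07)]
    rods=k[(k[:,1]>-.37)&(k[:,2]<.287)];tips=k[(k[:,2]>.29)&(k[:,1]>-.35)]
    for nm,kk in(("r",rods),("t",tips)):
        for side in(0,1):
            a=kk[(kk[:,0]>.477)==side]; 
            if len(a)>2: print(nm,side,len(a),np.median(a,0).round(4),np.polyfit(a[:,1],a[:,0],1).round(3),a[:,2].max())
    bl=k[k[:,1]<-.372];print("block",bl.min(0),bl.max(0))
E
```

```text
n [-0.17060681 -0.74581271  0.64393844] 49.91387027851926 rest x az 77.11511819582903 7374
plate rect ((509.7615966796875, 12.052082061767578), (68.05952453613281, 170.40382385253906), 77.17168426513672)
lat ext [-0.5794 -0.5787 -0.494  -0.4112 -0.4091]
slope ext [0.0819 0.0829 0.184  0.1847]
base back x [0.14622605 0.21081844] lat [-0.5686095  -0.42244525] 0.009029273570384438
peg lat -0.4514803392466602 slope 0.09511093048060712 115
peg lat -0.5388231343108132 slope 0.0947247108005764 107
origin [0.51514297 0.03249407 0.        ] rest_center [0.5143848  0.02917969 0.0977    ]
top slope s should be 0.1818570123029462
scene0 base ((477.4654541015625, -356.4194641113281), (119.38558197021484, 120.39993286132812), 84.80400085449219) 849
r 0 30 [ 0.4648 -0.3444  0.28  ] [0.115 0.503] 0.2841573477609906
r 1 33 [ 0.4895 -0.3448  0.281 ] [0.107 0.527] 0.28699309761783653
t 0 8 [ 0.4671 -0.32    0.2974] [0.138 0.511] 0.3038795094874877
t 1 6 [ 0.4936 -0.325   0.2985] [0.332 0.601] 0.3037558215736232
block [ 0.45370183 -0.40184508  0.26015412] [ 0.49254803 -0.37239315  0.2951269 ]
side0 base ((474.4315185546875, -365.7708435058594), (109.62532043457031, 118.13154602050781), 81.92057800292969) 172
r 0 38 [ 0.4651 -0.3436  0.2776] [0.123 0.507] 0.28494356629823014
r 1 35 [ 0.4903 -0.3485  0.2782] [0.092 0.522] 0.2866867130875663
t 0 6 [ 0.4654 -0.3272  0.2975] [0.5   0.629] 0.3012348798033967
t 1 9 [ 0.4934 -0.3286  0.2944] [-0.32   0.388] 0.30053557768250705
block [ 0.45288917 -0.40455693  0.2604107 ] [ 0.49128959 -0.37205415  0.29083108]
```

Emit:
{"api": "send_rows", "payload": {"moves": [0.5, -1, 4, 0, 0, 0, 0.1, 0.5, -2, 8, 0, 0, 0, 0.22, 0.5, -3, 12, 0, 0, 0, 0.34, 0.5, -4, 16, 0, 0, 0, 0.46, 0.5, -4.2, 19, 0, 0, 0, 0.58]}}

```text
time: 0.57
position: [0.5804, 0.1929, 0.2361]
tool_rot: [0.472, 0.881, -0.0, -0.001]
ft_force: [1.4, 0.3, -0.3]
grip_width: 0.0615
grip_force: 0.0
```

```bash
cat >> h.py <<'E'
def circ(q):
    A=np.c_[2*q[:,:2],np.ones(len(q))]; s=np.linalg.lstsq(A,(q[:,:2]**2).sum(1),rcond=None)[0]; return s[:2],np.sqrt(s[2]+s[:2]@s[:2])
def st():
    o=monitor.get_obs(); r=R.from_quat(o["tool_rot"]); print("t",o["time"],"p",np.round(o["position"],4),"z",r.as_matrix()[:,2].round(3),"y",r.as_matrix()[:,1].round(3),"q",np.round(o["q"],2),"F",np.round(o["ft_force"],1),"w",round(o["grip_width"],4)); return o,r
E
python3 - <<'E'
from h import *
st()
im,P=cloud("wrist");cv2.imwrite("pics/w1.png",im)
p=P.reshape(-1,3);c=im.reshape(-1,3).astype(int)
r=np.hypot(p[:,0]-.5264,p[:,1]-.3162)
q=p[(r>.066)&(r<.095)&(p[:,2]>.033)&(p[:,2]<.043)&(c.max(1)<70)];
x,R0=circ(q);print(x,R0,len(q),np.median(q[:,2]),(np.histogram(np.degrees(np.arctan2(q[:,1]-x[1],q[:,0]-x[0])),12,(-180,180))[0]))
r=np.hypot(*(p[:,:2]-x).T);m=(r>.035)&(r<.065)&(p[:,2]>.024)&(p[:,2]<.036);a=np.arctan2(p[m,1]-x[1],p[m,0]-x[0]);print("arm az",np.degrees(np.angle(np.mean(np.exp(3j*a))))/3)
E
```

```text
t 0.5667 p [0.5804 0.1929 0.2361] z [-0.003  0.001 -1.   ] y [ 0.833  0.554 -0.002] q [ 0.14  0.51  1.47  0.    1.17 -0.45] F [ 1.4  0.3 -0.3] w 0.0615
[0.52650955 0.31485911] 0.07787337410786292 3427 0.038893846514743535 [480 420 379 350 350 385 428 487 138   0   0  10]
arm az -41.48963447035144
```

Emit:
{"api": "send_rows", "payload": {"moves": [0.5, 0, 4, 0, 0, 0, 0.1, 0.5, 0, 8, -1, 0, 0, 0.205, 0.5, 0, 12, -3, 0, 0, 0.205, 0.5, 0, 15.5, -5, 0, 0, 0.205, 0.5, 0, 18.1, -8, 0, 0, 0.205]}}

```text
time: 1.03
position: [0.5843, 0.3746, 0.158]
tool_rot: [0.383, 0.924, 0.003, 0.002]
ft_force: [0.9, -0.6, 1.0]
grip_width: 0.0438
grip_force: 0.0
```

Emit:
{"api": "send_rows", "payload": {"moves": [0.5, 0, 0, -3.5, 0, 0, 0, 0.5, 0, 0, -7, 0, 0, 0, 0.5, 0, 0, -7, 0, 0, 0]}}

```text
time: 1.28
position: [0.5773, 0.3691, 0.078]
tool_rot: [0.382, 0.924, -0.006, -0.006]
ft_force: [-1.3, -0.5, -0.7]
grip_width: 0.0436
grip_force: 0.0
```

```bash
python3 - <<'E'
from h import *
o,r=st();p=np.array(o["position"]);d=p[:2]-[.5265,.315];print(np.hypot(*d),np.degrees(np.arctan2(d[1],d[0])))
E
```

```text
t 1.2833 p [0.5773 0.3691 0.078 ] z [-0.015 -0.007 -1.   ] y [ 0.707  0.707 -0.015] q [ 0.41  0.8   1.37 -0.    0.99 -0.38] F [-1.3 -0.5 -0.7] w 0.0436
0.07419278226672249 46.835222000759266
```

Emit:
{"api": "send_rows", "payload": {"moves": [0.5, 0, 0, -2, 0, 0, 0, 0.5, 0, 0, -4, 0, 0, 0, 0.5, 0, 0, -5.7, 0, 0, 0, 0.5, 0, 0, -5.7, 0, 0, 0, 0.5, 0, 0, -5.7, 0, 0, 0]}}

```text
time: 1.7
position: [0.5833, 0.3705, 0.0302]
tool_rot: [0.383, 0.924, -0.0, -0.0]
ft_force: [0.4, -0.6, 0.6]
grip_width: 0.0438
grip_force: 0.0
```

Emit:
{"api": "send_rows", "payload": {"moves": [0.08, 0, 0, 0, 0, 0, 0, 0.05, 0, 0, 0, 0, 0, 0, 0.05, 0, 0, 0, 0, 0, 0, 0.05, 0, 0, 0, 0, 0, 0, 0.05, 0, 0, 0, 0, 0, 0], "grip_force": 25}}

```text
time: 2.12
position: [0.5834, 0.3712, 0.0305]
tool_rot: [0.383, 0.924, 0.0, 0.0]
ft_force: [-0.6, -0.9, 0.1]
grip_width: 0.0179
grip_force: 0.0
```

Emit:
{"api": "send_rows", "payload": {"moves": [0.0, 0, 0, 0, 0, 0, 0, 0.0, 0, 0, 0, 0, 0, 0, 0.0, 0, 0, 0, 0, 0, 0]}}

```text
time: 2.37
position: [0.5833, 0.3712, 0.0299]
tool_rot: [0.383, 0.924, 0.0, 0.0]
ft_force: [-0.5, 1.2, 2.3]
grip_width: 0.0116
grip_force: 25.3
```

```bash
python3 - <<'E'
from h import *
o,r=st();p=np.array(o["position"]);d=p[:2]-[.5265,.315];print(np.hypot(*d),np.degrees(np.arctan2(d[1],d[0])))
E
```

```text
t 2.3667 p [0.5833 0.3712 0.0299] z [ 0.001  0.    -1.   ] y [0.707 0.707 0.001] q [ 0.41  0.87  1.38  0.    0.89 -0.38] F [-0.5  1.2  2.3] w 0.0116
0.07986870339056133 44.71691995835902
```

```bash
cat >> h.py <<'E'
RC=np.array([.5145,.0292,.0977]); ex=np.array([.2230,.9748,0]); c5,s5=np.cos(np.radians(50)),np.sin(np.radians(50))
nn=-s5*ex+[0,0,c5]; up=c5*ex+[0,0,s5]
def tocmd(pt,rot):  # remaining shift (cm), turn from measured
    o=monitor.get_obs(); r=R.from_quat(o["tool_rot"]); print("shift cm",((pt-np.array(o["position"]))*100).round(2),"turn",(rot*r.inv()).as_rotvec().round(3))
E
python3 - <<'E'
from h import *
o,r=st(); rot=R.from_rotvec([.8507,-.1946,0])*R.from_matrix(np.array([[.7071,.7071,0],[.7071,-.7071,0],[0,0,-1]]).T) 
print(R.from_quat(o["tool_rot"]).as_matrix().round(2)); 
rot=R.from_rotvec([.8507,-.1946,0])*R.from_quat(o["tool_rot"]); np.save("rot1.npy",rot.as_quat())
off=rot.apply([0,-.079,-.004])
for a,b in((.05,.01),(.01,.004),(.001,0)): 
    pt=RC-off+a*nn+b*up; print(pt.round(4));tocmd(pt,rot)
E
```

```text
t 2.3667 p [0.5833 0.3712 0.0299] z [ 0.001  0.    -1.   ] y [0.707 0.707 0.001] q [ 0.41  0.87  1.38  0.    0.89 -0.38] F [-0.5  1.2  2.3] w 0.0116
[[-0.71  0.71  0.  ]
 [ 0.71  0.71  0.  ]
 [-0.    0.   -1.  ]]
[0.5586 0.0336 0.1862]
shift cm [ -2.46 -33.76  15.63] turn [ 0.851 -0.195  0.   ]
[0.5646 0.0597 0.1559]
shift cm [ -1.87 -31.15  12.6 ] turn [ 0.851 -0.195  0.   ]
[0.5656 0.0639 0.1471]
shift cm [ -1.77 -30.72  11.71] turn [ 0.851 -0.195  0.   ]
```

Emit:
{"api": "send_rows", "payload": {"moves": [0, 0, 0, 2, 0, 0, 0, 0, 0, 0, 5, 0, 0, 0, 0, 0, -1, 9, 0, 0, 0, 0, 0, -3, 13, 0, 0, 0, 0, 0, -6, 17, 0, 0, 0]}}

```text
time: 2.78
position: [0.5828, 0.3187, 0.1921]
tool_rot: [0.382, 0.924, 0.001, 0.0]
ft_force: [0.9, -0.9, 0.4]
grip_width: 0.0118
grip_force: 25.2
```

Emit:
{"api": "send_rows", "payload": {"moves": [0, 0, -3, 3, 0.08, -0.018, 0, 0, 0, -6, 6, 0.16, -0.037, 0, 0, 0, -9, 6, 0.24, -0.055, 0, 0, 0, -12, 6, 0.32, -0.073, 0, 0, 0, -15, 6, 0.4, -0.092, 0]}}

```text
time: 3.2
position: [0.583, 0.1666, 0.2519]
tool_rot: [0.374, 0.904, 0.203, -0.032]
ft_force: [0.7, -0.3, -1.9]
grip_width: 0.0119
grip_force: 25.2
```

Emit:
{"api": "send_rows", "payload": {"moves": [0, 0, -3, 0, 0.08, -0.018, 0, 0, -0.5, -6, 0, 0.17, -0.039, 0, 0, -1, -9, 0, 0.26, -0.06, 0, 0, -1.5, -11, 0, 0.36, -0.082, 0, 0, -2, -12, 0, 0.451, -0.103, 0]}}

```text
time: 3.62
position: [0.5636, 0.0441, 0.2506]
tool_rot: [0.348, 0.836, 0.418, -0.068]
ft_force: [-0.2, 0.4, -1.6]
grip_width: 0.0117
grip_force: 25.2
```

```bash
python3 - <<'E'
from h import *
st(); rot=R.from_quat(np.load("rot1.npy")); off=rot.apply([0,-.079,-.004])
for a,b in((.05,.01),(.01,.004),(.001,0)): tocmd(RC-off+a*nn+b*up,rot)
im,P=cloud("scene");cv2.imwrite("pics/s2.png",cv2.resize(im[100:300,100:360],None,fx=3,fy=3))
E
```

```text
t 3.6167 p [0.5636 0.0441 0.2506] z [ 0.177  0.747 -0.64 ] y [0.639 0.408 0.652] q [-0.53  0.54  1.73  0.86  1.33 -1.74] F [-0.2  0.4 -1.6] w 0.0117
shift cm [-0.5  -1.05 -6.44] turn [-0.002  0.004  0.004]
shift cm [ 0.1   1.56 -9.47] turn [-0.002  0.004  0.004]
shift cm [  0.19   1.98 -10.35] turn [-0.002  0.004  0.004]
```

Emit:
{"api": "send_rows", "payload": {"moves": [0, -0.2, -0.4, -2.5, 0, 0, 0, 0, -0.4, -0.8, -4.5, 0, 0, 0, 0, -0.5, -1, -6.4, 0, 0, 0, 0, -0.5, -1, -6.4, 0, 0, 0, 0, -0.5, -1, -6.4, 0, 0, 0]}}

```text
time: 4.08
position: [0.5577, 0.0382, 0.1859]
tool_rot: [0.347, 0.837, 0.417, -0.072]
ft_force: [0.1, -0.2, -0.6]
grip_width: 0.0116
grip_force: 25.2
```

```bash
python3 - <<'E'
from h import *
st(); rot=R.from_quat(np.load("rot1.npy")); off=rot.apply([0,-.079,-.004])
for a,b in((.05,.01),(.01,.004),(.001,0)): tocmd(RC-off+a*nn+b*up,rot)
ims=[]
for n in("scene","side"):
    im,P=cloud(n); p=P.reshape(-1,3);c=im.reshape(-1,3).astype(int)
    h=(p-RC)@nn; m=(c.max(1)<60)&(abs(h-.054)<.012)&(np.linalg.norm(p-RC-.05*nn-.01*up,axis=1)<.1)
    q=p[m]-RC; ey=np.cross([0,0,1],ex); uv=np.c_[q@ey,q@up]; r=np.hypot(uv[:,0],uv[:,1]-.01); k=(r>.065)&(r<.092); print(n,k.sum(),circ(uv[k]) if k.sum()>9 else 0, np.median((q@nn)[k]))
    ims.append(im)
cv2.imwrite("pics/s3.png",np.hstack([cv2.resize(ims[0][150:280,170:300],(400,400)),cv2.resize(ims[1][130:280,220:370],(400,400))]))
E
```

```text
t 4.0833 p [0.5577 0.0382 0.1859] z [ 0.17   0.748 -0.642] y [0.641 0.411 0.648] q [-0.55  0.65  1.77  0.88  1.24 -1.86] F [ 0.1 -0.2 -0.6] w 0.0116
shift cm [ 0.1  -0.46  0.03] turn [-0.001 -0.003 -0.   ]
shift cm [ 0.69  2.15 -3.  ] turn [-0.001 -0.003 -0.   ]
shift cm [ 0.79  2.57 -3.89] turn [-0.001 -0.003 -0.   ]
scene 105 (array([0.00098504, 0.02027282]), np.float64(0.07786862266360989)) 0.04997332184050494
side 27 (array([0.00404323, 0.01219304]), np.float64(0.07730999168419471)) 0.04953172332337534
```

View pics/s3.png

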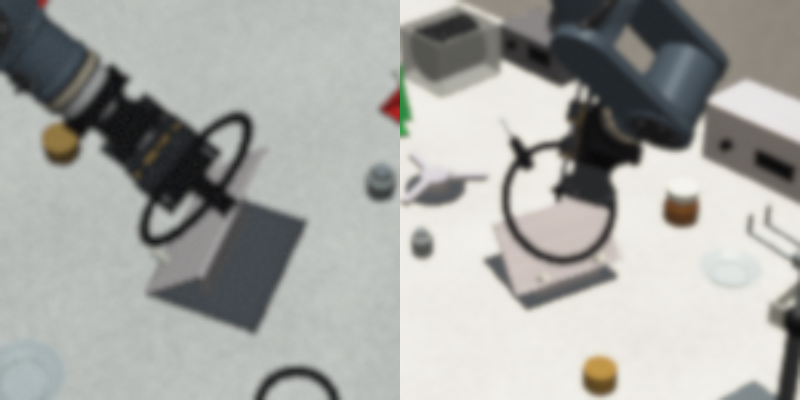

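The picture shows the hoop held parallel to the plate, in front of it and clear of the pegs.

Emit:
{"api": "send_rows", "payload": {"moves": [0, 0.2, 0.8, -1, 0, 0, 0, 0, 0.5, 1.5, -2, 0, 0, 0, 0, 0.7, 2.1, -3, 0, 0, 0, 0, 0.75, 2.4, -3.4, 0, 0, 0, 0, 0.8, 2.55, -3.9, 0, 0, 0]}}

```text
time: 4.6
position: [0.5669, 0.0654, 0.1483]
tool_rot: [0.347, 0.836, 0.419, -0.071]
ft_force: [4.3, 7.3, 9.6]
grip_width: 0.0117
grip_force: 24.6
```

Emit:
{"api": "send_rows", "payload": {"moves": [0, 0, -0.05, -0.15, 0, 0, 0, 0, 0, -0.05, -0.15, 0, 0, 0]}}

```text
time: 4.77
position: [0.5671, 0.0654, 0.1482]
tool_rot: [0.346, 0.835, 0.421, -0.071]
ft_force: [4.2, 5.9, 7.4]
grip_width: 0.0115
grip_force: 24.7
```

```bash
python3 - <<'E'
from h import *
st(); rot=R.from_quat(np.load("rot1.npy")); off=rot.apply([0,-.079,-.004]); tocmd(RC-off,rot)
E
```

```text
t 4.7667 p [0.5671 0.0654 0.1482] z [ 0.173  0.752 -0.636] y [0.639 0.406 0.654] q [-0.5   0.72  1.79  0.94  1.17 -1.91] F [4.2 5.9 7.4] w 0.0115
shift cm [-0.13 -0.07 -0.18] turn [-0.009  0.002  0.   ]
```

Emit:
{"api": "send_rows", "payload": {"moves": [0.3, 0, 0, 0, 0, 0, 0, 0.45, 0, 0, 0, 0, 0, 0, 0.45, 0, 0, 0, 0, 0, 0, 0.45, 0, 0, 0, 0, 0, 0, 0.45, 0, 0, 0, 0, 0, 0]}}

```text
time: 5.18
position: [0.5658, 0.0625, 0.1455]
tool_rot: [0.347, 0.837, 0.417, -0.071]
ft_force: [0.1, -0.1, 0.4]
grip_width: 0.0352
grip_force: 0.0
```

Emit:
{"api": "send_rows", "payload": {"moves": [0.45, -0.2, -1, 0.9, 0, 0, 0, 0.45, -0.5, -2.5, 2.2, 0, 0, 0, 0.45, -1, -5, 4.5, 0, 0, 0, 0.45, -1.5, -6.5, 6.5, 0, 0, 0, 0.45, -1.5, -7, 10, 0, 0, 0]}}

```text
time: 5.6
position: [0.5498, -0.0103, 0.2451]
tool_rot: [0.349, 0.836, 0.416, -0.072]
ft_force: [0.5, 0.4, -0.3]
grip_width: 0.0385
grip_force: 0.0
```

```bash
python3 - <<'E'
from h import *
st(); ey=np.cross([0,0,1],ex)
for n in("scene","side"):
    im,P=cloud(n); p=P.reshape(-1,3);c=im.reshape(-1,3).astype(int)
    q=p-RC; h=q@nn; uv=np.c_[q@ey,q@up]; r=np.hypot(*uv.T); k=(c.max(1)<70)&(abs(h-.004)<.008)&(r>.063)&(r<.095)
    print(n,k.sum(),circ(uv[k]) if k.sum()>9 else 0, np.median(h[k]))
cv2.imwrite("pics/s4.png",cv2.resize(im[130:280,220:370],(400,400)))
# regrasp: tool z = -up, y_tool = +-nn  
o=monitor.get_obs();r=R.from_quat(o["tool_rot"])
for sg in(1,-1):
    z=-up;y=sg*nn;x=np.cross(y,z);rot=R.from_matrix(np.c_[x,y,z]); print(sg,(rot*r.inv()).as_rotvec().round(3))
    d=R.from_quat([.7071,.7071,0,0]); print("  from start",(rot*d.inv()).as_rotvec().round(3))
    np.save(f"rot2{'p' if sg>0 else 'm'}.npy",rot.as_quat())
E
```

```text
t 5.6 p [ 0.5498 -0.0103  0.2451] z [ 0.171  0.746 -0.643] y [0.644 0.41  0.646] q [-0.63  0.56  1.71  0.8   1.39 -1.78] F [ 0.5  0.4 -0.3] w 0.0385
scene 232 (array([-0.00066121,  0.00872994]), np.float64(0.07805517568913735)) 0.0027697748371992223
side 90 (array([0.00057446, 0.00173314]), np.float64(0.07887234975276643)) 0.004423346928452644
1 [-0.468  0.348 -2.682]
  from start [-0.624 -0.497 -1.714]
-1 [-1.498  0.298  0.614]
  from start [-0.469  0.588  1.287]
```

Emit:
{"api": "send_rows", "payload": {"moves": [0.5, 0, 1, 1.5, -0.105, 0.021, 0.043, 0.5, 0, 2, 3, -0.21, 0.042, 0.086, 0.5, 0, 3, 5, -0.315, 0.063, 0.129, 0.5, 0, 4.5, 6.5, -0.42, 0.083, 0.172, 0.5, 0, 6, 7.5, -0.525, 0.104, 0.215]}}

```text
time: 6.12
position: [0.5517, 0.0518, 0.3235]
tool_rot: [0.284, 0.944, 0.155, -0.062]
ft_force: [1.1, -0.5, -0.3]
grip_width: 0.0435
grip_force: 0.0
```

Emit:
{"api": "send_rows", "payload": {"moves": [0.5, 0, 1.5, 0, -0.105, 0.021, 0.043, 0.5, 0, 3, 0, -0.21, 0.042, 0.086, 0.5, 0, 4.5, 0, -0.315, 0.063, 0.129, 0.5, 0, 6, 0, -0.42, 0.083, 0.172, 0.5, 0, 7, 0, -0.525, 0.104, 0.215]}}

```text
time: 6.53
position: [0.551, 0.1235, 0.3219]
tool_rot: [0.196, 0.972, -0.117, -0.053]
ft_force: [0.1, -0.6, -0.5]
grip_width: 0.0438
grip_force: 0.0
```

```bash
python3 - <<'E'
from h import *
st(); rot=R.from_quat(np.load("rot2m.npy"))
for s in(.16,.115,.089): tocmd(RC+s*up,rot)
E
```

```text
t 6.5333 p [0.551  0.1235 0.3219] z [-0.148 -0.207 -0.967] y [ 0.369  0.896 -0.248] q [ 0.12  0.45  1.35 -0.19  1.52 -1.03] F [ 0.1 -0.6 -0.5] w 0.0438
shift cm [ -1.36   0.59 -10.16] turn [-0.443  0.086  0.19 ]
shift cm [ -2.01  -2.23 -13.61] turn [-0.443  0.086  0.19 ]
shift cm [ -2.38  -3.86 -15.6 ] turn [-0.443  0.086  0.19 ]
```

Emit:
{"api": "send_rows", "payload": {"moves": [0.5, -0.3, 1, -1, -0.105, 0.021, 0.043, 0.5, -0.6, 1, -2, -0.21, 0.042, 0.086, 0.5, -0.9, 1, -4, -0.315, 0.063, 0.13, 0.5, -1.2, 1, -6, -0.42, 0.083, 0.175, 0.5, -1.4, 0.6, -8, -0.443, 0.086, 0.19]}}

```text
time: 6.95
position: [0.5358, 0.1309, 0.2383]
tool_rot: [0.103, 0.934, -0.34, -0.04]
ft_force: [0.7, 0.2, -0.1]
grip_width: 0.0438
grip_force: 0.0
```

```bash
python3 - <<'E'
from h import *
st(); rot=R.from_quat(np.load("rot2m.npy"));ey=np.cross([0,0,1],ex)
for s in(.16,.115,.089): tocmd(RC+s*up,rot)
for nm in("wrist","side"):
    im,P=cloud(nm); p=P.reshape(-1,3);c=im.reshape(-1,3).astype(int)
    q=p-RC; h=q@nn; uv=np.c_[q@ey,q@up]; r=np.hypot(*uv.T); k=(c.max(1)<70)&(abs(h-.004)<.008)&(r>.063)&(r<.095)
    print(nm,k.sum(),circ(uv[k]) if k.sum()>9 else 0, np.median(h[k]),np.polyfit(uv[k][:,1],h[k],1))
    cv2.imwrite(f"pics/5{nm}.png",im)
E
```

```text
t 6.95 p [0.5358 0.1309 0.2383] z [-0.146 -0.626 -0.766] y [ 0.165  0.748 -0.643] q [ 0.33  0.65  1.41 -0.58  1.52 -0.86] F [ 0.7  0.2 -0.1] w 0.0438
shift cm [ 0.16 -0.14 -1.8 ] turn [-0.001 -0.005 -0.003]
shift cm [-0.48 -2.96 -5.25] turn [-0.001 -0.005 -0.003]
shift cm [-0.85 -4.59 -7.24] turn [-0.001 -0.005 -0.003]
wrist 1821 (array([0.00271949, 0.00923541]), np.float64(0.07801573083144286)) 0.00044024961076255303 [-0.04318631  0.00206874]
side 107 (array([0.00078211, 0.00159898]), np.float64(0.07860986066262371)) 0.004301691785180022 [-0.04673674  0.00400907]
```

View pics/5wrist.png

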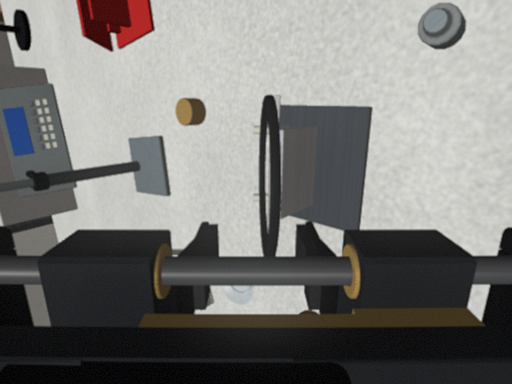

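The wrist view shows the hoop leaning in front of the plate with its top end at (268,258) between the open fingers. The pegs are at (258,130) and (258,193).

Emit:
{"api": "send_rows", "payload": {"moves": [0.5, 0, -0.5, -2, 0, 0, 0, 0.5, -0.2, -1.5, -4, 0, 0, 0, 0.5, -0.45, -2.75, -5.45, 0, 0, 0, 0.5, -0.6, -3.5, -6.4, 0, 0, 0, 0.5, -0.75, -4.2, -7.2, 0, 0, 0]}}

```text
time: 7.47
position: [0.5302, 0.0852, 0.1697]
tool_rot: [0.108, 0.934, -0.338, -0.039]
ft_force: [-0.5, -0.4, 0.2]
grip_width: 0.0438
grip_force: 0.0
```

Emit:
{"api": "send_rows", "payload": {"moves": [0.25, 0, 0, 0, 0, 0, 0, 0.25, 0, 0, 0, 0, 0, 0, 0.25, 0, 0, 0, 0, 0, 0]}}

```text
time: 7.72
position: [0.5305, 0.0868, 0.1702]
tool_rot: [0.107, 0.934, -0.337, -0.039]
ft_force: [0.0, -0.1, -0.3]
grip_width: 0.0308
grip_force: 0.0
```

```bash
python3 - <<'E'
from h import *
o,r=st(); tocmd(RC+.089*up-.003*nn,R.from_quat(np.load("rot2m.npy"))); ims=[]
for n in("wrist","side"):
    im,P=cloud(n);ims.append(im);np.savez(f"g_{n}.npz",im=im,P=P)
cv2.imwrite("pics/g.png",np.hstack([cv2.resize(ims[0][90:300,170:380],(400,400)),cv2.resize(ims[1][150:280,230:360],(400,400),interpolation=cv2.INTER_CUBIC)]))
E
```

```text
t 7.7167 p [0.5305 0.0868 0.1702] z [-0.145 -0.622 -0.769] y [ 0.174  0.749 -0.639] q [ 0.26  0.7   1.52 -0.62  1.34 -0.8 ] F [ 0.  -0.1 -0.3] w 0.0308
shift cm [-0.28  0.04 -0.62] turn [-0.005  0.001  0.003]
```

View pics/g.png

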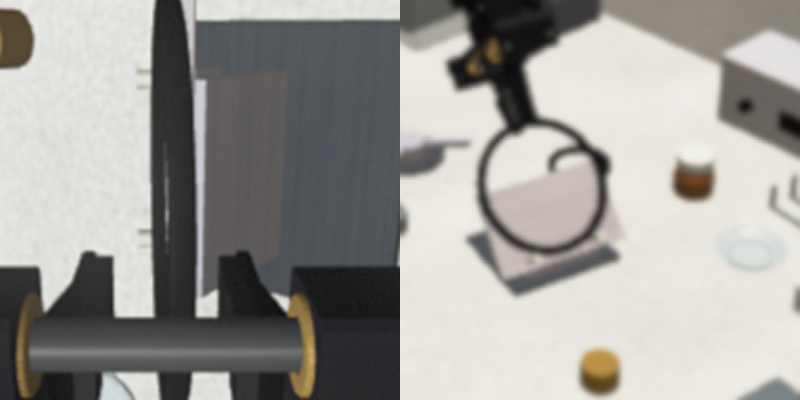

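The left crop shows the hoop seated against the plate and both pegs, centred between the fingers. The right crop shows the fingertips at the top rim.

Emit:
{"api": "send_rows", "payload": {"moves": [0.25, -0.3, -0.2, -0.3, 0, 0, 0, 0.25, -0.3, -0.2, -0.3, 0, 0, 0, 0.0, -0.3, -0.2, -0.3, 0, 0, 0, 0.0, -0.3, -0.2, -0.3, 0, 0, 0, 0.0, -0.3, -0.2, -0.3, 0, 0, 0], "grip_force": 35}}

```text
time: 8.23
position: [0.5265, 0.0849, 0.1659]
tool_rot: [0.106, 0.934, -0.338, -0.04]
ft_force: [0.4, 0.7, 0.3]
grip_width: 0.0088
grip_force: 0.1
```

Emit:
{"api": "send_rows", "payload": {"moves": [0, 0, 0, 0, 0, 0, 0, 0, 0, 0, 0, 0, 0, 0, 0, 0, 0, 0, 0, 0, 0]}}

```text
time: 8.48
position: [0.5266, 0.0849, 0.1659]
tool_rot: [0.106, 0.934, -0.338, -0.04]
ft_force: [0.9, 0.8, 0.3]
grip_width: 0.0074
grip_force: 35.0
```

```bash
python3 - <<'E'
from h import *
o,r=st(); q=np.array(o["position"])-RC; print("s",q@up,"h",q@nn,"lat",q@np.cross([0,0,1],ex))
E
```

```text
t 8.4833 p [0.5266 0.0849 0.1659] z [-0.146 -0.623 -0.769] y [ 0.172  0.749 -0.64 ] q [ 0.26  0.71  1.53 -0.62  1.33 -0.8 ] F [0.9 0.8 0.3] w 0.0074
s 0.0888691207458178 h 0.00020177235053910753 lat 0.0006438983559121821
```

Emit:
{"api": "send_rows", "payload": {"moves": [0, -0.1, -0.5, 0.8, 0, 0, 0, 0, -0.4, -1.5, 2.5, 0, 0, 0, 0, -0.7, -3, 5, 0, 0, 0, 0, -1, -4.5, 8, 0, 0, 0, 0, -1.2, -6, 11, 0, 0, 0]}}

```text
time: 8.9
position: [0.5135, 0.0237, 0.2769]
tool_rot: [0.106, 0.934, -0.338, -0.041]
ft_force: [0.8, 0.9, -1.8]
grip_width: 0.0075
grip_force: 35.0
```

```bash
cat >> h.py <<'E'
SEAT=np.array([.477,-.357,.281]); a=np.array([.0906,.9959,0])
ROT3=R.from_matrix(np.c_[np.cross(a,[0,0,-1.]),a,[0,0,-1]])
E
python3 - <<'E'
from h import *
st(); tocmd(SEAT+.085*a+[0,0,.06],ROT3)
E
```

```text
t 8.9 p [0.5135 0.0237 0.2769] z [-0.148 -0.623 -0.768] y [ 0.17   0.749 -0.64 ] q [ 0.17  0.52  1.54 -0.64  1.43 -0.97] F [ 0.8  0.9 -1.8] w 0.0075
shift cm [ -2.88 -29.61   6.41] turn [ 0.686 -0.115  0.13 ]
```

Emit:
{"api": "send_rows", "payload": {"moves": [0, -0.3, -2.5, 1.5, 0.07, -0.012, 0.013, 0, -0.6, -5.5, 3, 0.14, -0.023, 0.026, 0, -0.9, -8.5, 4.5, 0.21, -0.035, 0.039, 0, -1.2, -11.5, 6, 0.28, -0.047, 0.052, 0, -1.5, -14.5, 6.4, 0.35, -0.059, 0.066]}}

```text
time: 9.32
position: [0.4996, -0.1219, 0.3434]
tool_rot: [0.077, 0.983, -0.167, -0.016]
ft_force: [1.0, -0.7, -1.6]
grip_width: 0.0075
grip_force: 35.0
```

Emit:
{"api": "send_rows", "payload": {"moves": [0, -0.3, -3, 0, 0.07, -0.012, 0.013, 0, -0.6, -6, 0, 0.14, -0.023, 0.026, 0, -0.9, -9, 0, 0.21, -0.035, 0.039, 0, -1.2, -12, 0, 0.28, -0.047, 0.052, 0, -1.4, -14.5, 0, 0.336, -0.056, 0.064]}}

```text
time: 9.73
position: [0.484, -0.2679, 0.3409]
tool_rot: [0.046, 0.999, 0.001, 0.002]
ft_force: [1.1, 0.1, -1.5]
grip_width: 0.0075
grip_force: 35.0
```

Emit:
{"api": "send_rows", "payload": {"moves": [0, 0, 0, 0, 0, 0, 0, 0, 0, 0, 0, 0, 0, 0]}}

```text
time: 9.9
position: [0.4841, -0.2677, 0.3398]
tool_rot: [0.048, 0.999, 0.0, 0.0]
ft_force: [-0.2, 0.3, -1.4]
grip_width: 0.0076
grip_force: 35.0
```

```bash
python3 - <<'E'
from h import *
o,r=st(); tocmd(SEAT+.085*a+[0,0,.06],ROT3); ims=[]
pt=np.array(o["position"]); b=np.cross([0,0,1],a); C=pt+r.apply([0,0,.0885]); print("C pred",C)
for n in("scene","side"):
    im,P=cloud(n);ims.append(im);p=P.reshape(-1,3);c=im.reshape(-1,3).astype(int)
    q=p-C; uv=np.c_[q@b,q[:,2]]; rr=np.hypot(*uv.T); k=(c.max(1)<70)&(abs(q@a)<.015)&(rr>.06)&(rr<.095)&(q[:,2]<.06)
    print(n,k.sum(),circ(uv[k]) if k.sum()>9 else 0,np.median((q@a)[k]),np.polyfit(uv[k][:,1],(q@a)[k],1),np.polyfit(uv[k][:,0],(q@a)[k],1))
    h=p[(p[:,2]>.26)&(p[:,2]<.31)&(abs(p[:,0]-.477)<.04)&(p[:,1]<-.31)&(p[:,1]>-.42)]; d=h-SEAT
    rods=d[(abs(d@a)<.02)&(d[:,2]<.008)]; print(" rods n",len(rods),"lat",np.median((rods@b)[rods@b>0]),np.median((rods@b)[rods@b<0]),"z",np.percentile(rods[:,2],[10,50,90]),"max",d[:,2].max())
cv2.imwrite("pics/k.png",np.hstack([cv2.resize(ims[0][110:240,70:200],(400,400)),cv2.resize(ims[1][140:270,290:420],(400,400),interpolation=cv2.INTER_CUBIC)]))
E
```

```text
t 9.9 p [ 0.4841 -0.2677  0.3398] z [ 0.001  0.001 -1.   ] y [0.097 0.995 0.001] q [-0.71  0.32  1.48  0.    1.34 -2.18] F [-0.2  0.3 -1.4] w 0.0076
shift cm [ 0.06 -0.47  0.12] turn [-0.001  0.001  0.006]
C pred [ 0.48415224 -0.26759636  0.25129163]
scene 133 (array([-0.00242271,  0.00851185]), np.float64(0.07895370356415835)) 0.0013172983117730624 [0.01850703 0.00176137] [0.00146751 0.00146875]
 rods n 49 lat 0.01414074083790216 -0.012544879565693896 z [-0.00326235 -0.00115022  0.00338005] max 0.023340917772159797
side 180 (array([0.00128187, 0.00487136]), np.float64(0.07809647998839515)) -0.0035443118568071986 [ 0.02676483 -0.00334961] [ 0.00978635 -0.00323858]
 rods n 55 lat 0.01351498259083669 -0.011703529367409003 z [-0.00546489 -0.00320478 -0.00127063] max 0.01993637477376914
```

View pics/k.png

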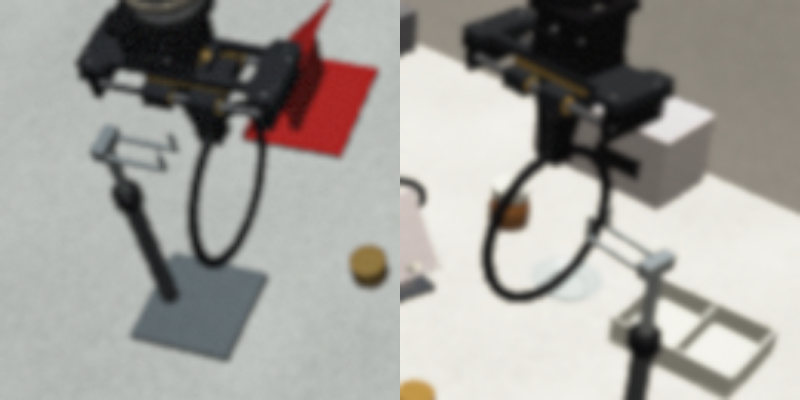

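The crops show the hoop upright in front of the hook tips, with its top inner rim above them.

Emit:
{"api": "send_rows", "payload": {"moves": [0, -0.15, -2, 0, 0, 0, 0, 0, -0.3, -4, 0, 0, 0, 0, 0, -0.45, -6, 0, 0, 0, 0, 0, -0.6, -8, 0, 0, 0, 0, 0, -0.7, -9, 0, 0, 0, 0]}}

```text
time: 10.42
position: [0.4789, -0.3552, 0.34]
tool_rot: [0.045, 0.999, -0.0, 0.001]
ft_force: [0.5, 0.3, -0.6]
grip_width: 0.0078
grip_force: 35.0
```

Emit:
{"api": "send_rows", "payload": {"moves": [0, 0, 0, -0.8, 0, 0, 0, 0, 0, 0, -1.6, 0, 0, 0, 0, 0, 0, -2.4, 0, 0, 0, 0, 0, 0, -3, 0, 0, 0, 0, 0, 0, -3.4, 0, 0, 0]}}

```text
time: 10.83
position: [0.4782, -0.3535, 0.3043]
tool_rot: [0.045, 0.999, 0.002, -0.0]
ft_force: [0.4, -0.8, -1.4]
grip_width: 0.0075
grip_force: 35.0
```

Emit:
{"api": "send_rows", "payload": {"moves": [0, 0, 0, 0, 0, 0, 0, 0, 0, 0, 0, 0, 0, 0]}}

```text
time: 11.0
position: [0.4785, -0.3547, 0.3056]
tool_rot: [0.046, 0.999, 0.001, 0.001]
ft_force: [-0.5, -0.0, -0.1]
grip_width: 0.0075
grip_force: 35.0
```

```bash
python3 - <<'E'
from h import *
o,r=st(); d=np.array(o["position"])-SEAT;print(d,d@a)
E
```

```text
t 11.0 p [ 0.4785 -0.3547  0.3056] z [ 0.002  0.001 -1.   ] y [0.091 0.996 0.001] q [-0.83  0.42  1.42  0.    1.3  -2.31] F [-0.5 -0.  -0.1] w 0.0075
[0.00153671 0.00229009 0.02460399] 0.002419929261892941
```

Emit:
{"api": "send_rows", "payload": {"moves": [0, 0, 0, -0.2, 0, 0, 0, 0, 0, 0, -0.4, 0, 0, 0, 0, 0, 0, -0.5, 0, 0, 0, 0, 0, 0, -0.5, 0, 0, 0]}}

```text
time: 11.33
position: [0.4784, -0.3552, 0.3008]
tool_rot: [0.046, 0.999, 0.001, 0.001]
ft_force: [-0.7, 0.5, -0.7]
grip_width: 0.0075
grip_force: 35.0
```

Emit:
{"api": "send_rows", "payload": {"moves": [0, 0, 0, -0.1, 0, 0, 0, 0, 0, 0, -0.2, 0, 0, 0, 0, 0, 0, -0.2, 0, 0, 0]}}

```text
time: 11.58
position: [0.4784, -0.3552, 0.2987]
tool_rot: [0.046, 0.999, 0.001, 0.001]
ft_force: [0.0, 0.1, 0.4]
grip_width: 0.0077
grip_force: 35.0
```

Emit:
{"api": "send_rows", "payload": {"moves": [0, 0, 0, -0.1, 0, 0, 0, 0, 0, 0, -0.15, 0, 0, 0, 0, 0, 0, -0.15, 0, 0, 0]}}

```text
time: 11.83
position: [0.4784, -0.3552, 0.2972]
tool_rot: [0.046, 0.999, 0.001, 0.001]
ft_force: [0.4, -0.4, -0.9]
grip_width: 0.0079
grip_force: 35.0
```

Emit:
{"api": "send_rows", "payload": {"moves": [0, 0, 0, -0.1, 0, 0, 0, 0, 0, 0, -0.1, 0, 0, 0, 0, 0, 0, -0.1, 0, 0, 0]}}

```text
time: 12.08
position: [0.4785, -0.3552, 0.2963]
tool_rot: [0.046, 0.999, 0.0, 0.001]
ft_force: [-0.3, -0.7, -0.1]
grip_width: 0.007
grip_force: 35.0
```

Emit:
{"api": "send_rows", "payload": {"moves": [0, 0, 0, -0.1, 0, 0, 0, 0, 0, 0, -0.1, 0, 0, 0, 0, 0, 0, -0.1, 0, 0, 0]}}

```text
time: 12.33
position: [0.4785, -0.3553, 0.2954]
tool_rot: [0.046, 0.999, 0.0, 0.001]
ft_force: [-0.0, 0.7, -0.4]
grip_width: 0.0077
grip_force: 35.0
```

Emit:
{"api": "send_rows", "payload": {"moves": [0, 0, 0, -0.1, 0, 0, 0, 0, 0, 0, -0.1, 0, 0, 0, 0, 0, 0, -0.1, 0, 0, 0]}}

```text
time: 12.58
position: [0.4786, -0.3553, 0.295]
tool_rot: [0.046, 0.999, 0.0, 0.001]
ft_force: [-0.4, 1.3, 3.7]
grip_width: 0.0072
grip_force: 35.0
```

```bash
python3 - <<'E'
from h import *
o,r=st(); b=np.cross([0,0,1],a);C=SEAT-[0,0,.0718];ims=[]
for n in("scene","side"):
    im,P=cloud(n);ims.append(im);p=P.reshape(-1,3);c=im.reshape(-1,3).astype(int)
    q=p-C; uv=np.c_[q@b,q[:,2]]; rr=np.hypot(*uv.T); k=(c.max(1)<70)&(abs(q@a)<.015)&(rr>.06)&(rr<.095)&(q[:,2]<.05)
    print(n,k.sum(),circ(uv[k]) if k.sum()>9 else 0,np.median((q@a)[k]))
cv2.imwrite("pics/k2.png",np.hstack([cv2.resize(ims[0][110:240,70:200],(400,400)),cv2.resize(ims[1][160:260,320:420],(400,400),interpolation=cv2.INTER_CUBIC)]))
E
```

```text
t 12.5833 p [ 0.4786 -0.3553  0.295 ] z [ 0.002  0.    -1.   ] y [0.092 0.996 0.   ] q [-0.83  0.43  1.44  0.    1.27 -2.31] F [-0.4  1.3  3.7] w 0.0072
scene 129 (array([-0.00364111,  0.00393306]), np.float64(0.07785238901232722)) 0.004196370083526022
side 118 (array([0.00074835, 0.00275509]), np.float64(0.07877892263577455)) -0.0036496023572078796
```

View pics/k2.png

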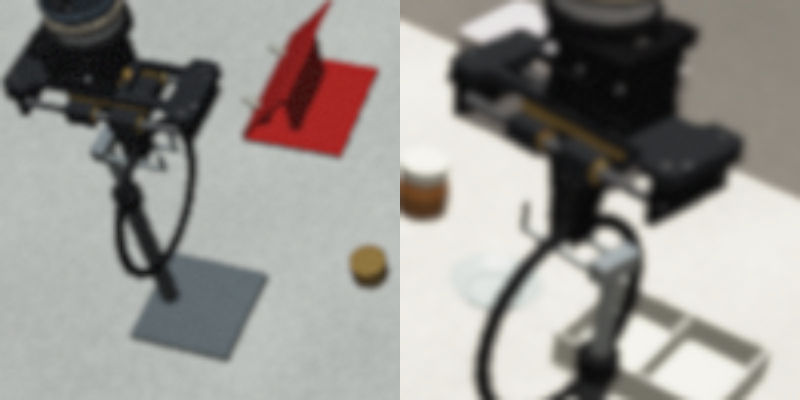

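The crops show the hoop's rim on the hook arm between the upturned ends and the block, with the fingers on top.

Emit:
{"api": "send_rows", "payload": {"moves": [0.13, 0, 0, 0, 0, 0, 0, 0.17, 0, 0, 0, 0, 0, 0, 0.17, 0, 0, 0, 0, 0, 0, 0.17, 0, 0, 0, 0, 0, 0]}}

```text
time: 13.02
position: [0.4784, -0.3552, 0.2939]
tool_rot: [0.046, 0.999, 0.001, 0.001]
ft_force: [-0.0, 0.4, 0.4]
grip_width: 0.014
grip_force: 0.0
```

Emit:
{"api": "send_rows", "payload": {"moves": [0.17, 0, 0, 0.1, 0, 0, 0, 0.17, 0, 0, 0.3, 0, 0, 0, 0.17, 0, 0, 0.6, 0, 0, 0, 0.17, 0, 0, 1, 0, 0, 0, 0.17, 0, 0, 1.5, 0, 0, 0]}}

```text
time: 13.43
position: [0.4785, -0.3552, 0.3097]
tool_rot: [0.046, 0.999, 0.0, 0.001]
ft_force: [0.7, -0.0, -0.7]
grip_width: 0.0147
grip_force: 0.0
```

Emit:
{"api": "send_rows", "payload": {"moves": [0.17, 0, 0, 1, 0, 0, 0, 0.17, 0, 0, 3, 0, 0, 0, 0.17, 0, 0, 6, 0, 0, 0, 0.17, 0, 0, 9, 0, 0, 0, 0.17, 0, 0, 10, 0, 0, 0]}}

```text
time: 13.85
position: [0.4798, -0.3566, 0.4155]
tool_rot: [0.046, 0.999, -0.003, 0.005]
ft_force: [0.3, -1.1, 0.5]
grip_width: 0.0146
grip_force: 0.0
```

Emit:
{"api": "send_rows", "payload": {"moves": [0.17, 0, 0, 0, 0, 0, 0, 0.17, 0, 0, 0, 0, 0, 0, 0.17, 0, 0, 0, 0, 0, 0, 0.17, 0, 0, 0, 0, 0, 0, 0.17, 0, 0, 0, 0, 0, 0]}}

```text
time: 14.27
position: [0.478, -0.3548, 0.4075]
tool_rot: [0.046, 0.999, 0.002, -0.0]
ft_force: [0.7, 0.0, 0.0]
grip_width: 0.0149
grip_force: 0.0
```

```bash
python3 - <<'E'
from h import *
o,r=st(); b=np.cross([0,0,1],a);C=SEAT-[0,0,.0718];ims=[]
for n in("scene","side"):
    im,P=cloud(n);ims.append(im);p=P.reshape(-1,3);c=im.reshape(-1,3).astype(int)
    q=p-C; uv=np.c_[q@b,q[:,2]]; rr=np.hypot(*uv.T); k=(c.max(1)<70)&(abs(q@a)<.025)&(rr>.06)&(rr<.095)&(q[:,2]<.05)
    print(n,k.sum(),circ(uv[k]) if k.sum()>9 else 0,np.median((q@a)[k]),np.polyfit(uv[k][:,1],(q@a)[k],1),np.polyfit(uv[k][:,0],(q@a)[k],1))
    h=p[(p[:,2]>.26)&(p[:,2]<.32)&(abs(p[:,0]-.477)<.04)&(p[:,1]<-.31)&(p[:,1]>-.42)]; print("hook max z",h[:,2].max()-.281)
cv2.imwrite("pics/k3.png",np.hstack([cv2.resize(ims[0][110:240,70:200],(400,400)),cv2.resize(ims[1][160:260,320:420],(400,400),interpolation=cv2.INTER_CUBIC)]))
E
```

```text
t 14.2667 p [ 0.478  -0.3548  0.4075] z [-0.     0.003 -1.   ] y [0.092 0.996 0.003] q [-0.83  0.34  1.26  0.    1.54 -2.31] F [0.7 0.  0. ] w 0.0149
scene 155 (array([0.00128786, 0.00273248]), np.float64(0.07749840699004225)) 0.006243361232010873 [0.02144563 0.00610364] [0.0051614  0.00565015]
hook max z 0.024041447841979646
side 103 (array([0.00584776, 0.00200277]), np.float64(0.07860859791716884)) -0.0018966277077684095 [ 0.0144671  -0.00146875] [ 0.00705829 -0.00196703]
hook max z 0.018333815339122428
```

View pics/k3.png

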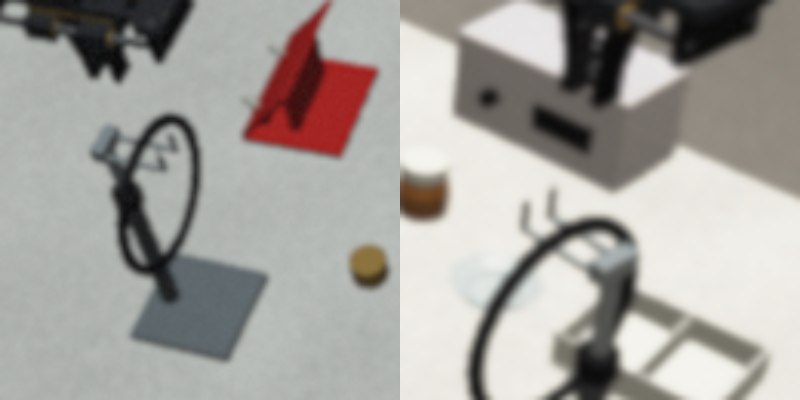

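The hoop hangs on the rods, between the ends and the block, and the gripper is clear. I'll let it settle before handing in.

Emit:
{"api": "send_rows", "payload": {"moves": [0.17, 0, 0, 0, 0, 0, 0, 0.17, 0, 0, 0, 0, 0, 0, 0.17, 0, 0, 0, 0, 0, 0, 0.17, 0, 0, 0, 0, 0, 0, 0.17, 0, 0, 0, 0, 0, 0]}}

```text
time: 14.78
position: [0.4785, -0.3553, 0.4094]
tool_rot: [0.046, 0.999, 0.0, 0.001]
ft_force: [0.1, -0.9, 0.9]
grip_width: 0.015
grip_force: 0.0
```

Emit:
{"api": "send_rows", "payload": {"moves": [0.17, 0, 0, 0, 0, 0, 0, 0.17, 0, 0, 0, 0, 0, 0, 0.17, 0, 0, 0, 0, 0, 0, 0.17, 0, 0, 0, 0, 0, 0, 0.17, 0, 0, 0, 0, 0, 0]}}

```text
time: 15.2
position: [0.4785, -0.3553, 0.4094]
tool_rot: [0.046, 0.999, 0.0, 0.001]
ft_force: [0.1, 0.5, 0.4]
grip_width: 0.0147
grip_force: 0.0
```

Emit:
{"api": "send_rows", "payload": {"moves": [0.17, 0, 0, 0, 0, 0, 0, 0.17, 0, 0, 0, 0, 0, 0, 0.17, 0, 0, 0, 0, 0, 0, 0.17, 0, 0, 0, 0, 0, 0, 0.17, 0, 0, 0, 0, 0, 0]}}

```text
time: 15.62
position: [0.4785, -0.3553, 0.4094]
tool_rot: [0.046, 0.999, 0.0, 0.001]
ft_force: [-0.3, 0.2, 0.2]
grip_width: 0.0143
grip_force: 0.0
```

```bash
python3 - <<'E'
from h import *
b=np.cross([0,0,1],a);C=SEAT-[0,0,.0718]
for i in range(12):
    im,P=cloud("side");p=P.reshape(-1,3);c=im.reshape(-1,3).astype(int)
    q=p-C; uv=np.c_[q@b,q[:,2]]; rr=np.hypot(*uv.T); k=(c.max(1)<70)&(abs(q@a)<.025)&(rr>.06)&(rr<.095)&(q[:,2]<.05)
    print(monitor.get_obs()["time"],circ(uv[k])[0].round(4),np.polyfit(uv[k][:,1],(q@a)[k],1).round(4))
E
```

```text
15.6667 [0.0056 0.002 ] [ 0.0222 -0.0013]
15.7167 [0.006  0.0021] [ 0.0116 -0.0018]
15.7667 [0.0061 0.002 ] [ 0.0127 -0.0016]
15.8167 [0.0061 0.0018] [ 0.0189 -0.0014]
15.8667 [0.0058 0.0025] [ 0.0176 -0.0016]
15.9167 [0.0056 0.0017] [ 0.0186 -0.0012]
15.9667 [0.0056 0.0022] [ 0.0161 -0.0014]
16.0167 [0.0061 0.0024] [ 0.0149 -0.0017]
16.0667 [0.0063 0.0018] [ 0.01   -0.0016]
16.1167 [0.0057 0.0019] [ 0.0162 -0.0014]
16.1667 [0.006  0.0024] [ 0.018  -0.0016]
16.2167 [0.0059 0.0026] [ 0.0127 -0.0016]
```

The hoop is at rest.

```bash
python3 -c "
from h import *
print(workorder.hand_in())"
```

```text
the job is handed in; nothing more can be done
None
```

The hoop was leaned on the silver rest against both pegs and let go, then hung on the J-hook. It measured at rest with the gripper clear, and I handed the job in at about 16 s; the hand-in gave no verdict.

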